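Build the sieve nest on the shaker

TASK

Set up the sieve nest on the small white sieve shaker: first seat the receiving pan (the deep one with the closed floor) in the shaker's cup, then stack on it the fine sieve, the medium sieve and the coarse sieve in that order, so that the widest mesh ends on top, and close the nest with the knobbed lid. Every piece must sit level and fully down on the one below, and the sample pot and the glass beaker stay standing where they are.

Things in the scene. Friction and masses are not known exactly. Their poses are not given: they have to be found in the camera images.
- shaker: White sieve shaker, fixed to the bench, housing 150 x 150, with a square aluminium deck (122 x 122, top 49 above the bench) and in its middle a black round cup, the seat of the nest: inner diameter 54, outer diameter 62, rim 66 above the bench, floor 14 below the rim. Origin: on the bench under the cup's axis, z up, control panel towards -x.
- pan: Receiving pan: deepest part, closed smooth floor, no mesh. Round steel, outer diameter 60; its spigot (8 high, tapering from 50 at the shoulder to 42 at the foot) drops into the 54 bore below until the shoulder meets that rim. Origin: centre of the spigot's underside, z up. Height 52 in all, straight wall (3 thick) from 8 up to the rim. 90 g, loose on the bench; grip outside near the rim.
- sieve_fine: Fine sieve: shallowest frame, closest mesh, 2 mm pitch. Round steel, outer diameter 60; its spigot (8 high, tapering from 50 at the shoulder to 42 at the foot) drops into the 54 bore below until the shoulder meets that rim. Origin: centre of the spigot's underside, z up. Height 32 in all, straight wall (3 thick) from 8 up to the rim; cloth at 11. 90 g, loose on the bench; grip outside near the rim.
- sieve_medium: Medium sieve: middle frame height and mesh, 4 mm pitch. Round steel, outer diameter 60; its spigot (8 high, tapering from 50 at the shoulder to 42 at the foot) drops into the 54 bore below until the shoulder meets that rim. Origin: centre of the spigot's underside, z up. Height 38 in all, straight wall (3 thick) from 8 up to the rim; cloth at 11. 90 g, loose on the bench; grip outside near the rim.
- sieve_coarse: Coarse sieve: deepest sieve frame, widest mesh, 8.5 mm pitch. Round steel, outer diameter 60; its spigot (8 high, tapering from 50 at the shoulder to 42 at the foot) drops into the 54 bore below until the shoulder meets that rim. Origin: centre of the spigot's underside, z up. Height 44 in all, straight wall (3 thick) from 8 up to the rim; cloth at 11. 90 g, loose on the bench; grip outside near the rim.
- lid: Lid: steel disc with a black upright knob. Round steel, outer diameter 60; its spigot (8 high, tapering from 50 at the shoulder to 42 at the foot) drops into the 54 bore below until the shoulder meets that rim. Origin: centre of the spigot's underside, z up. Disc top at 13; knob 20 in diameter, from 13 to 39, to grip from above. 80 g, loose on the bench.
- sample_pot: Bystander: white sample pot with ribbed screw lid, diameter 54, height 68, loose, standing behind the work. Origin: centre of its underside. Not to be moved.
- beaker: Bystander: small empty clear glass beaker, diameter 44, height 55, loose, standing behind the shaker. Origin: centre of its underside. Not to be moved.

How it is judged (in metres and radians):
On the way, in this order (a step that is already met when the one before it is completed fails the run):
1. the pan is seated in the shaker's cup (z of pan in the frame of shaker between 0.0555 and 0.0605 m and horizontal distance between pan and shaker below 0.005 m and angle between pan's own z axis and vertical below 0.06 rad), for 0.2 s.
2. the fine sieve is seated on the pan (z of sieve_fine in the frame of pan between 0.0415 and 0.0465 m and horizontal distance between sieve_fine and pan below 0.005 m and angle between sieve_fine's own z axis and vertical below 0.06 rad), for 0.2 s.
3. the medium sieve is seated on the fine one (z of sieve_medium in the frame of sieve_fine between 0.0215 and 0.0265 m and horizontal distance between sieve_medium and sieve_fine below 0.005 m and angle between sieve_medium's own z axis and vertical below 0.06 rad), for 0.2 s.
4. the coarse sieve is seated on the medium one (z of sieve_coarse in the frame of sieve_medium between 0.0275 and 0.0325 m and horizontal distance between sieve_coarse and sieve_medium below 0.005 m and angle between sieve_coarse's own z axis and vertical below 0.06 rad), for 0.2 s.
5. the lid is seated on the coarse sieve (z of lid in the frame of sieve_coarse between 0.0335 and 0.0385 m and horizontal distance between lid and sieve_coarse below 0.005 m and angle between lid's own z axis and vertical below 0.06 rad), for 0.2 s.
At the end, for the whole second after the job is handed in: On the shaker's cup, bottom to top: pan, fine, medium, coarse sieve, lid; each fully down (height within 2.5 mm, axes within 5 mm, tilt under 0.06 rad) and at rest (under 0.02 m/s); sample pot and beaker upright (under 0.2 rad) within 30 mm of where they stood (all of step 1 and all of step 2 and all of step 3 and all of step 4 and all of step 5 and linear speed of each of pan, sieve_fine, sieve_medium, sieve_coarse, lid below 0.02 m/s and distance of each of sample_pot, beaker from where it was at the start of the episode below 0.03 m and angle between each of sample_pot, beaker's own z axis and vertical below 0.2 rad); the robot touches nothing.
It fails at once if the sample pot is shifted by more than 30 mm or knocked over (distance of sample_pot from where it was at the start of the episode above 0.03 m or angle between sample_pot's own z axis and vertical above 0.3 rad).
It fails at once if the beaker is shifted by more than 30 mm or knocked over (distance of beaker from where it was at the start of the episode above 0.03 m or angle between beaker's own z axis and vertical above 0.3 rad).
It also fails if it takes over 104 s, if anything falls off the work surface, if the arm or the gripper's body presses on something with over 40 N, if the wrist force passes 120 N, or if a joint passes its speed limit or range.

ROBOT

A 6-joint arm with a two-finger parallel gripper is mounted at the origin on a cart in front of the work surface, level with it; the furniture and walls round the work are solid. World frame = base frame: x ahead of the robot, y to its left, z up, the work surface at z = 0. Lengths are in m, angles in degrees, forces in N, time in s.
With the tool pointing down it reaches from about 0.3 to 0.75 m from the base axis. Payload 8.5 kg.
Tool frame: the origin (TCP) lies on the centre line of the jaws, within the pads' length; the fingertips stand 17 mm ahead of it and the grasp point (between the pads) lies 2 mm behind it; z points along the fingers, y is the direction in which the jaws open and shut (so a half turn about z gives the same grasp; the last joint's range is limited). The gripper opens to 85 mm and grips with 20 to 120 N. Pads are 22 mm wide; open, the fingers measure 114 mm over their backs; the gripper's body (76 mm by 85 mm) begins 54 mm behind the grasp point. The pads swing forward as they close: fully open they stand 13 mm farther back than shut.
Start: joints at [-83.325, 21.807, 74.336, -0, 83.858, -12.336], TCP at [0.179, -0.52, 0.248] pointing down, gripper open.
Joint ranges: [-178.18, 178.18], [-50.72, 133.34], [12.68, 142.11], [-81.47, 261.47], [9.98, 163.14], [-165.26, 165.26]. Speed limits (degrees/s): [136.94, 136.94, 180, 180, 180, 180].

INTERFACE

Orientations are given as a 3x3 rotation matrix whose columns are the frame's x, y, z axes.
In Python, from rig import env, imaging, close_job gives the robot as it stands.
- The arm moves only by the tool step_arm, never from a script. Its argument "steps" is one flat list of numbers, 7 for each row, row after row: the opening, from 0 (shut) to 1 (fully open), then the shift along the tool's x, y, z as a fraction of full scale, then the turn, a rotation vector about the tool's x, y, z as a fraction of full scale. A call has 1 to 10 rows; each row is the pose to reach, as a shift and turn from the pose commanded when the call began, along the tool's axes at that moment; what a row does not reach only later rows make up. Full scale, the value 1, is 0.3 m for a shift and 45 degrees for a turn. A row lasts 1/10 s, in which the tool goes at most 50 mm and 8.59 degrees, less where a joint would pass 70% of its speed; a pose out of reach is approached as far as the arm can. A call with a number of a shift or a turn outside -1 to 1 is refused whole. A call with a gripper value outside its range is refused whole. The fingers move at their own pace and stop on an object; "grip_force" is the grip in N (left out, the last holds). Time passes only in rows, so rows that repeat a pose let the fingers close. It gives the time, the measured TCP pose, the force and the opening at its end, in the units of the state.
- env.observe(): the state, without advancing time (a new reading comes with each control period).
- imaging.get_image(name): name is "side" or "top" or "wrist"; returns (picture, depth): 400x640x3 uint8, blue, green, red; 400x640 float32, m along the optical axis (not along the pixel's ray), 0 where there is no reading.
- imaging.get_calibration(name): a dict with "camera_matrix" (3x3 intrinsics, pixels), "k1" (the pictures are not rectified: a ray, as slopes to the right and down, at radius r is drawn at 1 + k1 r^2 times it, then the intrinsics apply), "world_from_camera" (4x4, takes a point from camera to world coordinates). Camera axes: x right, y down, z forward; pixel columns grow to the right and rows downward; lengths in m; the calibration is good to about 2 mm. A picture is of the moment at which its call begins: read the wrist's pose just before it. get_calibration takes no time and is no camera call; for the wrist camera it gives the pose at the moment of the call.
- close_job(): hands the job in, once; it reports no verdict.
Trained networks look in the newest picture that a camera, given by its name, has taken for a name from the list of things; names that differ only in an ending like _2 or _b are one class to them, and where a whole thing is asked for, a point or a joint stands for the part that bears it (a point fixed in the world has none). Each returns a list of dicts, best first, with "score" (0 to 1); they miss things now and then, are a little off and sometimes report something else, mostly with a low value. They report only what shows in the picture. A call takes as long as a camera call.
- imaging.spot_in(camera, target): "pixel" ([column, row] in pixels, amid what is visible of it).
- imaging.regions_of(camera, target): "mask" (400x640 bool, what is visible of it) and "pixel" ([column, row] in pixels, amid what is visible of it).
- imaging.pinpoint(camera, target): "pixel" ([column, row] in pixels: a listed point, or the origin of a listed thing).
The state is a dict: "time_s": time; "q": joint angles; "qvel": joint speeds; "joint_efforts": joint torques, N m; "position": TCP position; "tool_rot": TCP orientation; "ft_force": force on the tool from outside, world axes, zero at the start; "wrist_torque": the same for the moment, N m; "grip_width": finger opening in m.
Only numpy, scipy, OpenCV 4.12 (cv2) and the standard library are available. Lean on these libraries where they do the work, as an engineer would, in place of code of your own. Each camera call takes 0.05 s, during which the arm holds its last target.

## Working session

There is one attempt and no reset: what is moved stays moved. The work goes in short steps, Python scripts to look and compute and a tool call to move; the robot and the scene stay as the last step left them, time stands still between calls to the robot, and variables do not carry over. Pictures are saved under pics/ and viewed, and the job is handed in when it is done.

Besides the shell and the picture viewer there is one more tool, called after "Call:" as name(argument=value, ...) on one line, values as JSON. step_arm: Moves the arm, as the interface text tells. Shift numbers are shares of 0.3 m and turn numbers shares of 45 degrees, none past 1 either way. Its arguments: {"type":"object","properties":{"steps":{"type":"array","items":{"type":"number"}},"grip_force":{"type":"number"}},"required":["steps"]}

```bash
ls; mkdir -p pics
cat > h.py <<'E'
import numpy as np, cv2
from rig import env, imaging
def save(n,name,scale=1):
    p,d=imaging.get_image(n); cv2.imwrite('pics/'+name+'.png',p); return p,d
def unproj(c,px,z=None,depth=None):
    K=np.array(c['camera_matrix']);k1=c['k1'];T=np.array(c['world_from_camera'])
    u=np.array([(px[0]-K[0,2])/K[0,0],(px[1]-K[1,2])/K[1,1]])
    s=u.copy()
    for _ in range(20): s=u/(1+k1*(s@s))
    r=T[:3,:3]@np.array([s[0],s[1],1.]); o=T[:3,3]
    t=depth if z is None else (z-o[2])/r[2]
    return o+t*r
def cloud(c,d):
    K=np.array(c['camera_matrix']);T=np.array(c['world_from_camera'])
    v,u=np.mgrid[0:d.shape[0],0:d.shape[1]]
    pts=np.stack([u.ravel(),v.ravel()],1).astype(np.float64)
    x=(pts[:,0]-K[0,2])/K[0,0];y=(pts[:,1]-K[1,2])/K[1,1]
    sx,sy=x.copy(),y.copy()
    for _ in range(15):
        f=1+c['k1']*(sx**2+sy**2); sx=x/f; sy=y/f
    P=np.stack([sx,sy,np.ones_like(sx)],1)*d.ravel()[:,None]
    return (P@T[:3,:3].T+T[:3,3]).reshape(d.shape+(3,))
E
python3 - <<'E'
from h import *
print(env.observe())
for n in ['top','side','wrist']:
    c=imaging.get_calibration(n); print(n,c)
    p,d=save(n,n+'0')
    np.save('pics/'+n+'0.npy',d)
    if n!='wrist':
        for t in ['shaker','pan','sieve_fine','sieve_medium','sieve_coarse','lid','sample_pot','beaker']:
            r=imaging.regions_of(n,t)
            for a in r[:3]: print(t,a['score'],a['pixel'],a['mask'].sum())
E
```

```text
pics
{'time_s': 0.0, 'q': array([-8.33252996e+01,  2.18433501e+01,  7.43868904e+01, -1.52136967e-03,
        8.38582780e+01, -1.23360418e+01]), 'qvel': array([ 0.10881813, -0.01636493,  0.05147321,  0.00221524,  0.02795163,
        0.08303035]), 'joint_efforts': array([-4.47601242e-04, -4.48469782e+01, -2.31279337e+01, -1.95428793e-04,
        4.79485287e-03,  8.98504140e-06]), 'position': array([ 0.179116  , -0.51972109,  0.24767707]), 'tool_rot': array([[ 9.45456619e-01,  3.25747970e-01, -2.05793025e-04],
       [ 3.25747893e-01, -9.45455427e-01,  1.53139751e-03],
       [ 3.04281496e-04, -1.51490655e-03, -9.99998806e-01]]), 'ft_force': array([ 0.26322938, -0.40766849,  0.25436604]), 'wrist_torque': array([ 0.00051764, -0.04220211,  0.04319145]), 'grip_width': 0.0853840860587079}
top {'camera_matrix': array([[413.33585266,   0.        , 323.12990157],
       [  0.        , 413.33585266, 199.77625817],
       [  0.        ,   0.        ,   1.        ]]), 'k1': -0.04782476194788547, 'world_from_camera': array([[-0.12236674, -0.97118309,  0.20452332,  0.38850027],
       [-0.99248361,
[... 1104 characters left out ...]
6
sieve_coarse 0.8 [316.2, 207.0] 354
lid 0.79 [352.5, 213.8] 217
sample_pot 0.71 [270.3, 220.3] 499
beaker 0.6 [289.4, 247.7] 360
wrist {'camera_matrix': array([[294.82027809,   0.        , 320.01778829],
       [  0.        , 294.82027809, 198.0577856 ],
       [  0.        ,   0.        ,   1.        ]]), 'k1': -0.05351891925249096, 'world_from_camera': array([[ 3.25837517e-01, -9.03574813e-01, -2.78177048e-01,
         2.51171677e-01],
       [-9.45425421e-01, -3.11671216e-01, -9.50359162e-02,
        -4.94994977e-01],
       [-8.27718522e-04,  2.93961919e-01, -9.55816774e-01,
         3.75023940e-01],
       [ 0.00000000e+00,  0.00000000e+00,  0.00000000e+00,
         1.00000000e+00]])}
```

View pics/top0.png

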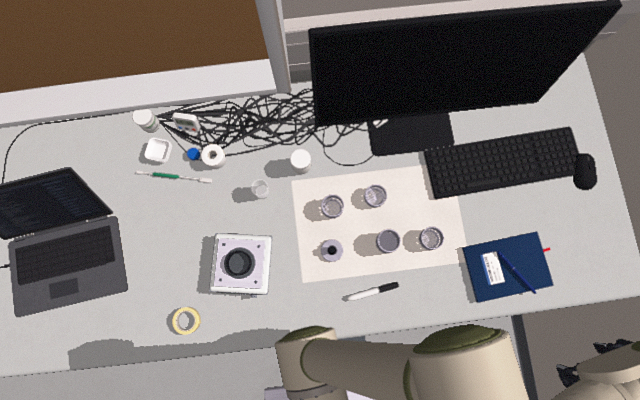

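View pics/side0.png

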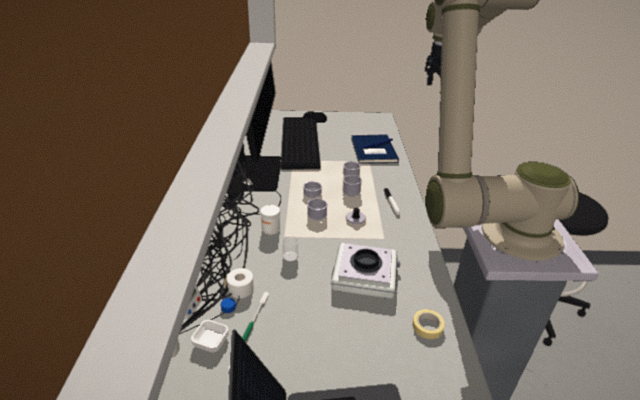

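View pics/wrist0.png

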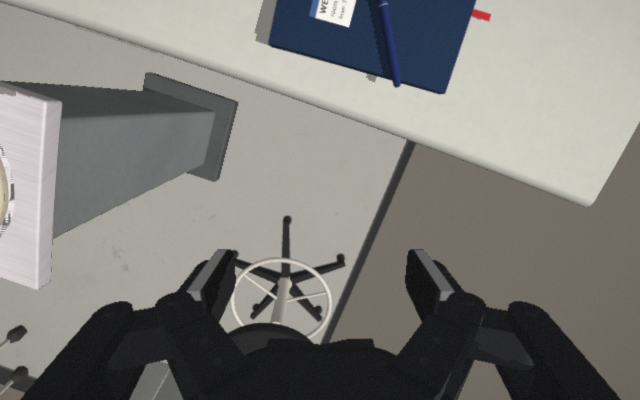

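```bash
cat > m.py <<'E'
from h import *
for n,cands in [('top',dict(pan=(389,241),medium=(431,239),fine=(374,196),coarse=(332,206),lid=(331,250),cup=(239,263),pot=(301,160),beaker=(260,188))),('side',dict(fine=(312.6,192),coarse=(317,210),lid=(356,215),medA=(351,170),panA=(352,187),cup=(366,262)))]:
    c=imaging.get_calibration(n); d=np.load(f'pics/{n}0.npy'); P=cloud(c,d)
    bz=P[...,2]
    print(n,'bench z',np.median(bz[270:275,290:300] if n=='top' else bz[330:340,340:360]))
    for k,(u,v) in cands.items():
        w=P[v-28:v+29,u-28:u+29].reshape(-1,3) if n=='top' else P[int(v)-22:int(v)+23,int(u)-22:int(u)+23].reshape(-1,3)
        cen=unproj(c,(u,v),z=0.045)
        q=w[np.linalg.norm(w[:,:2]-cen[:2],axis=1)<0.045]
        zt=np.percentile(q[:,2],98) if len(q) else 0
        r=q[(q[:,2]>zt-0.006)]
        print(k,cen[:2].round(4),'top z %.4f'%zt,'max %.4f'%q[:,2].max(),len(r),'bbox mid',((r[:,:2].max(0)+r[:,:2].min(0))/2).round(4),'ext',np.ptp(r[:,:2],axis=0).round(4))
E
python3 m.py
python3 - <<'E'
import cv2
a=cv2.imread('pics/top0.png')
cv2.imwrite('pics/topz.png',cv2.resize(a[150:290,200:460],None,fx=3,fy=3,interpolation=cv2.INTER_CUBIC))
E
```

```text
top bench z 0.00041509993319410743
pan [ 0.4825 -0.2068] top z 0.0528 max 0.0553 89 bbox mid [ 0.4847 -0.2057] ext [0.0583 0.0576]
medium [ 0.474  -0.3161] top z 0.0399 max 0.0429 90 bbox mid [ 0.4794 -0.3221] ext [0.0599 0.0602]
fine [ 0.6053 -0.1857] top z 0.0328 max 0.0369 88 bbox mid [ 0.6118 -0.1935] ext [0.059  0.0603]
coarse [ 0.5922 -0.072 ] top z 0.0458 max 0.0483 86 bbox mid [ 0.5953 -0.075 ] ext [0.0588 0.0594]
lid [ 0.478  -0.0548] top z 0.0399 max 0.0439 46 bbox mid [ 0.4808 -0.0588] ext [0.0166 0.0186]
cup [0.4736 0.1837] top z 0.0681 max 0.0700 135 bbox mid [0.4747 0.1819] ext [0.0614 0.0611]
pot [ 0.7278 -0.005 ] top z 0.0715 max 0.0736 276 bbox mid [ 0.7261 -0.0044] ext [0.051  0.0512]
beaker [0.6641 0.1119] top z 0.0554 max 0.0595 56 bbox mid [0.6648 0.113 ] ext [0.0439 0.0439]
side bench z -8.957238883389174e-05
fine [ 0.6081 -0.1348] top z 0.0426 max 0.0456 28 bbox mid [ 0.6003 -0.0981] ext [0.0357 0.0127]
coarse [ 0.5941 -0.0394] top z 0.0427 max 0.0452 51 bbox mid [ 0.5956 -0.0578] ext [0.0556 0.0298]
lid [ 0.4833 -0.0186] top z 0.0371 max 0.0404 27 bbox mid [ 0.4802 -0.0536] ext [0.0182 0.016 ]
medA [ 0.4824 -0.2757] top z 0.0502 max 0.0511 16 bbox mid [ 0.485  -0.2333] ext [0.0259 0.0031]
panA [ 0.4856 -0.1686] top z 0.0510 max 0.0535 38 bbox mid [ 0.4845 -0.1876] ext [0.0566 0.0287]
cup [0.4722 0.1794] top z 0.0662 max 0.0675 147 bbox mid [0.4738 0.1828] ext [0.0601 0.0608]
```

View pics/topz.png

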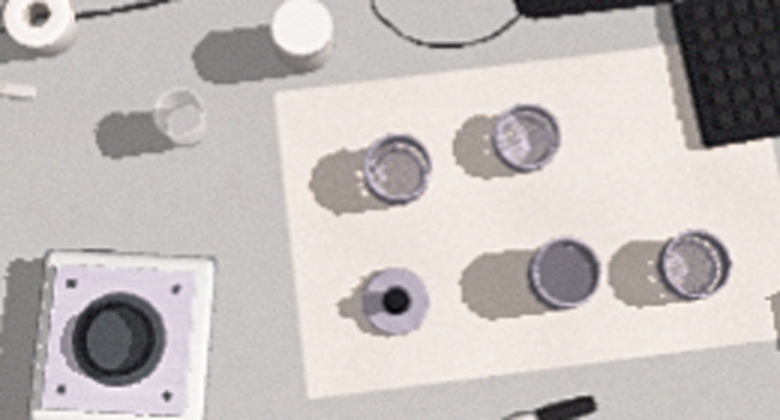

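Run:
```python
from h import *
c=imaging.get_calibration('top'); P=cloud(c,np.load('pics/top0.npy'))
for uv in [(315,122),(340,120),(370,118),(400,112),(450,105),(410,150),(430,150),(330,40)]: print(uv,P[uv[1],uv[0]].round(3))
print(env.observe()['time_s'])
```

```text
(315, 122) [ 0.762 -0.051  0.213]
(340, 120) [ 0.761 -0.109  0.211]
(370, 118) [ 0.761 -0.181  0.202]
(400, 112) [ 0.759 -0.249  0.222]
(450, 105) [ 0.762 -0.367  0.222]
(410, 150) [ 0.732 -0.312  0.007]
(430, 150) [ 0.721 -0.364  0.018]
(330, 40) [ 0.79  -0.085  0.491]
0.95
```

Call:
step_arm(steps=[1,0.64,-0.326,0,0,0,-1,1,0.64,-0.326,0,0,0,-1,1,0.64,-0.326,0,0,0,-1,1,0.64,-0.326,0,0,0,-1,1,0.64,-0.326,0,0,0,-1,1,0.64,-0.326,0,0,0,-1,1,0.64,-0.326,0,0,0,-1], grip_force=40)

```text
time_s: 1.65
position: [0.3292, -0.3645, 0.2485]
tool_rot: [[0.437, 0.899, 0.0], [0.899, -0.437, -0.0], [-0.0, 0.0, -1.0]]
ft_force: [-0.1, -0.1, 0.3]
grip_width: 0.0855
```

```bash
cat > st.py <<'E'
import sys
from h import *
s=env.observe(); R=s['tool_rot']; p=s['position']
print('t',s['time_s'],'pos',p.round(4),'w %.4f'%s['grip_width'],'F',s['ft_force'].round(1),'q',s['q'].round(1))
print('yaw',np.degrees(np.arctan2(R[1,0],R[0,0])).round(2), 'zt',R[:,2].round(4))
if len(sys.argv)>3:
    g=np.array([float(a) for a in sys.argv[1:4]])
    print('shift/0.3',(R.T@(g-p)/0.3).round(4))
    print('turn z /45', ((np.degrees(np.arctan2(R[1,0],R[0,0]))-90)/45).round(4))
E
python3 st.py .4847 -.2057 .13
```

```text
t 1.65 pos [ 0.3292 -0.3645  0.2485] w 0.0855 F [-0.1 -0.1  0.3] q [-61.8  15.9  83.3  -0.   80.8 -35.8]
yaw 64.09 zt [ 1.e-04 -3.e-04 -1.e+00]
shift/0.3 [0.7028 0.2347 0.3948]
turn z /45 -0.5758
```

Call:
step_arm(steps=[1,0.703,0.235,0.3,0,0,-0.576,1,0.703,0.235,0.3,0,0,-0.576,1,0.703,0.235,0.3,0,0,-0.576,1,0.703,0.235,0.3,0,0,-0.576,1,0.703,0.235,0.3,0,0,-0.576,1,0.703,0.235,0.3,0,0,-0.576,1,0.703,0.235,0.3,0,0,-0.576])

```text
time_s: 2.35
position: [0.4847, -0.2064, 0.1581]
tool_rot: [[0.001, 1.0, -0.001], [1.0, -0.001, 0.0], [0.0, -0.001, -1.0]]
ft_force: [0.4, 0.3, 0.7]
grip_width: 0.0853
```

```bash
cat > w.py <<'E'
import sys
from h import *
exec(open('st.py').read().split('if len')[0])
name=sys.argv[1]; zt=float(sys.argv[2]); g=np.array([float(sys.argv[3]),float(sys.argv[4])])
c=imaging.get_calibration('wrist'); p_,d=save('wrist',name); np.save(f'pics/{name}.npy',d)
P=cloud(c,d).reshape(-1,3)
m=(np.linalg.norm(P[:,:2]-g,axis=1)<0.042)&(d.ravel()>0.06)&(P[:,2]<zt+.006)
q=P[m]; r=q[q[:,2]>zt-.004]
print('n',len(r),'z98 %.4f'%np.percentile(q[:,2],98))
from scipy.optimize import least_squares
R0=float(sys.argv[5]) if len(sys.argv)>5 else .0285
f=least_squares(lambda x:np.linalg.norm(r[:,:2]-x[:2],axis=1)-x[2],[g[0],g[1],R0],loss='soft_l1',f_scale=.001)
print('circle',f.x.round(4),'bbox mid',((r[:,:2].max(0)+r[:,:2].min(0))/2).round(4),np.ptp(r[:,:2],axis=0).round(4),'zmed %.4f'%np.median(r[:,2]))
E
python3 w.py w1 .052 .4847 -.2057
```

```text
t 2.35 pos [ 0.4847 -0.2064  0.1581] w 0.0853 F [0.4 0.3 0.7] q [-35.9  24.4  86.3  -0.   69.3 -35.9]
yaw 89.92 zt [-6.e-04  1.e-04 -1.e+00]
n 931 z98 0.0537
circle [ 0.4847 -0.2044  0.0285] bbox mid [ 0.4844 -0.2046] [0.0591 0.0604] zmed 0.0528
```

View pics/w1.png

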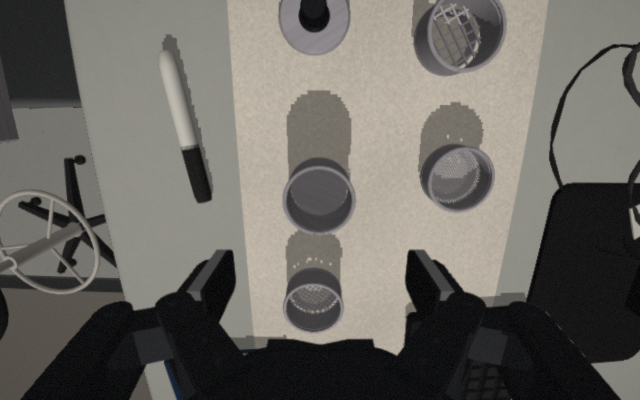

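Call:
step_arm(steps=[1,0.004,0,0.1,0,0,0,1,0.004,0,0.22,0,0,0,1,0.004,0,0.33,0,0,0,1,0.004,0,0.386,0,0,0,1,0.004,0,0.386,0,0,0,0.3,0.004,0,0.386,0,0,0,0.3,0.004,0,0.386,0,0,0,0.3,0.004,0,0.386,0,0,0,0.3,0.004,0,0.386,0,0,0,0.3,0.004,0,0.386,0,0,0], grip_force=40)

```text
time_s: 3.4
position: [0.4852, -0.2061, 0.0446]
tool_rot: [[0.001, 1.0, 0.003], [1.0, -0.001, -0.003], [-0.003, 0.003, -1.0]]
ft_force: [-1.9, -1.3, 6.4]
grip_width: 0.0588
```

```bash
python3 st.py .4745 .182 .17
```

```text
t 3.4 pos [ 0.4852 -0.2061  0.0446] w 0.0588 F [-1.9 -1.3  6.4] q [-35.9  33.3  93.7  -0.   52.7 -35.8]
yaw 89.92 zt [ 0.0027 -0.0028 -1.    ]
shift/0.3 [ 1.2925 -0.0362 -0.4218]
turn z /45 -0.0018
```

Call:
step_arm(steps=[0.3,0,0,-0.15,0,0,0,0.3,0,0,-0.3,0,0,0,0.3,0,0,-0.42,0,0,0,0.3,0.15,0,-0.42,0,0,0,0.3,0.3,0,-0.42,0,0,0,0.3,0.45,0,-0.42,0,0,0,0.3,0.6,0,-0.42,0,0,0,0.3,0.75,0,-0.42,0,0,0,0.3,0.85,0,-0.42,0,0,0,0.3,0.9,0,-0.42,0,0,0])

```text
time_s: 4.4
position: [0.4846, 0.0672, 0.1699]
tool_rot: [[-0.001, 1.0, 0.002], [1.0, 0.001, 0.0], [0.0, 0.002, -1.0]]
ft_force: [-0.0, -0.1, -1.1]
grip_width: 0.0589
```

```bash
python3 st.py .4745 .182 .15; python3 w.py w2 .067 .4745 .182
```

```text
t 4.4 pos [0.4846 0.0672 0.1699] w 0.0589 F [-0.  -0.1 -1.1] q [-6.  20.2 91.2  0.  68.5 -6.1]
yaw 90.06 zt [ 0.0022  0.     -1.    ]
shift/0.3 [ 0.3828 -0.0335  0.0662]
turn z /45 0.0013
t 4.4 pos [0.4846 0.0672 0.1699] w 0.0589 F [-0.  -0.1 -1.1] q [-6.  20.2 91.2  0.  68.5 -6.1]
yaw 90.06 zt [ 0.0022  0.     -1.    ]
n 1620 z98 0.0679
circle [0.4741 0.1829 0.0286] bbox mid [0.4738 0.1832] [0.0616 0.0608] zmed 0.0670
```

View pics/w2.png

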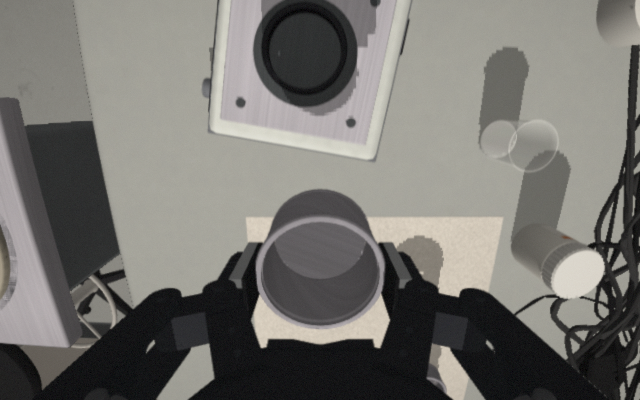

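```bash
cat > held.py <<'E'
import sys
from h import *
from scipy.optimize import least_squares
s=env.observe(); p=s['position']; name=sys.argv[1]; dz=float(sys.argv[2])
c=imaging.get_calibration('wrist')
if len(sys.argv)>3: p_,d=save('wrist',name); np.save(f'pics/{name}.npy',d)
else: d=np.load(f'pics/{name}.npy')
P=cloud(c,d).reshape(-1,3)
m=(np.linalg.norm(P[:,:2]-p[:2],axis=1)<0.04)&(abs(P[:,0]-p[0])<.0275)&(P[:,2]>p[2]+dz-.004)&(P[:,2]<p[2]+dz+.005)
r=P[m]
f=least_squares(lambda x:np.linalg.norm(r[:,:2]-x[:2],axis=1)-x[2],[p[0],p[1],.0285],loss='soft_l1',f_scale=.001)
print(len(r),'held circle minus tcp',(f.x[:2]-p[:2]).round(4),f.x[2].round(4),'bbox y mid',((r[:,1].max()+r[:,1].min())/2-p[1]).round(4),np.ptp(r[:,:2],axis=0).round(4),'z',np.median(r[:,2])-p[2])
A=np.c_[r[:,:2]-p[:2],np.ones(len(r))]; print('tilt',np.linalg.lstsq(A,r[:,2],rcond=None)[0].round(3))
E
python3 held.py w2 .0074
```

```text
2859 held circle minus tcp [0.001  0.0022] 0.0283 bbox y mid 0.0017 [0.055  0.0606] z 0.007831618616657127
tilt [-0.001  0.032  0.177]
```

Call:
step_arm(steps=[0.3,0.15,-0.036,0,0,0,0,0.3,0.3,-0.036,0,0,0,0,0.3,0.379,-0.036,0.06,0,0,0,0.3,0.379,-0.036,0.1,0,0,0,0.3,0.379,-0.036,0.1,0,0,0])

```text
time_s: 4.95
position: [0.4738, 0.1786, 0.1382]
tool_rot: [[0.0, 1.0, -0.001], [1.0, -0.0, -0.0], [-0.0, -0.001, -1.0]]
ft_force: [-0.4, -1.2, -0.8]
grip_width: 0.0591
```

```bash
python3 st.py .4737 .1808 .1036
```

```text
t 4.95 pos [0.4738 0.1786 0.1382] w 0.0591 F [-0.4 -1.2 -0.8] q [ 7.2 24.  91.  -0.  65.   7.3]
yaw 89.98 zt [-1.3e-03 -4.0e-04 -1.0e+00]
shift/0.3 [ 7.400e-03 -1.000e-04  1.152e-01]
turn z /45 -0.0005
```

Call:
step_arm(steps=[0.3,0.004,0,0.03,0,0,0,0.3,0.004,0,0.06,0,0,0,0.3,0.004,0,0.08,0,0,0,0.3,0.004,0,0.1,0,0,0,0.3,0.004,0,0.11,0,0,0,0.3,0.004,0,0.115,0,0,0,0.3,0.004,0,0.118,0,0,0,0.3,0.004,0,0.118,0,0,0])

```text
time_s: 5.75
position: [0.4743, 0.1798, 0.1032]
tool_rot: [[0.001, 1.0, 0.0], [1.0, -0.001, 0.0], [0.0, 0.0, -1.0]]
ft_force: [-1.0, 0.2, -0.8]
grip_width: 0.0588
```

```bash
python3 st.py .4737 .1808 .1026;  python3 held.py w3 .0074 1
```

```text
t 5.75 pos [0.4743 0.1798 0.1032] w 0.0588 F [-1.   0.2 -0.8] q [ 7.4 26.8 93.4  0.  59.7  7.4]
yaw 89.93 zt [ 1.e-04  0.e+00 -1.e+00]
shift/0.3 [ 0.0032 -0.0021  0.002 ]
turn z /45 -0.0015
2895 held circle minus tcp [0.001  0.0022] 0.0283 bbox y mid 0.0018 [0.055  0.0606] z 0.007833090326478692
tilt [-0.003  0.031  0.11 ]
```

View pics/w3.png

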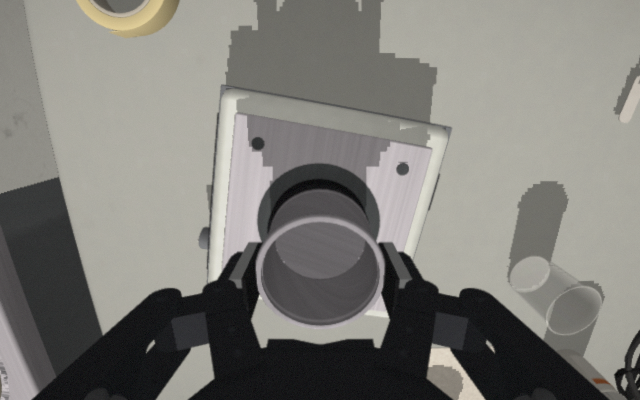

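Call:
step_arm(steps=[0.3,0.003,0,0.004,0,0,0,0.3,0.003,0,0.007,0,0,0,0.3,0.003,0,0.007,0,0,0])

```text
time_s: 6.1
position: [0.4745, 0.1805, 0.1025]
tool_rot: [[0.001, 1.0, 0.002], [1.0, -0.001, -0.001], [-0.001, 0.002, -1.0]]
ft_force: [-4.4, -2.4, 13.7]
grip_width: 0.059
```

Call:
step_arm(steps=[0.8,0,0,0,0,0,0,0.8,0,0,0,0,0,0,1,0,0,0,0,0,0,1,0,0,0,0,0,0,1,0,0,-0.02,0,0,0,1,0,0,-0.1,0,0,0,1,0,0,-0.2,0,0,0,1,0,0,-0.2,0,0,0])

```text
time_s: 6.9
position: [0.4758, 0.181, 0.1647]
tool_rot: [[0.001, 1.0, 0.007], [1.0, -0.001, 0.001], [0.001, 0.007, -1.0]]
ft_force: [-0.4, 0.0, -0.6]
grip_width: 0.0854
```

```bash
python3 w.py w4 .110 .474 .182; python3 st.py .6118 -.1935 .18
```

```text
t 6.9 pos [0.4758 0.181  0.1647] w 0.0854 F [-0.4  0.  -0.6] q [ 7.5 22.2 88.8  0.  68.6  7.5]
yaw 89.94 zt [ 6.9e-03  9.0e-04 -1.0e+00]
n 1536 z98 0.1115
circle [0.4755 0.1828 0.0282] bbox mid [0.4753 0.1823] [0.0601 0.0604] zmed 0.1106
t 6.95 pos [0.475  0.1809 0.1628] w 0.0855 F [-0.1 -0.9 -1. ] q [ 7.5 22.4 89.   0.  68.4  7.5]
yaw 89.93 zt [ 3.9e-03  5.0e-04 -1.0e+00]
shift/0.3 [-1.2473  0.4577 -0.0564]
turn z /45 -0.0015
```

View pics/w4.png

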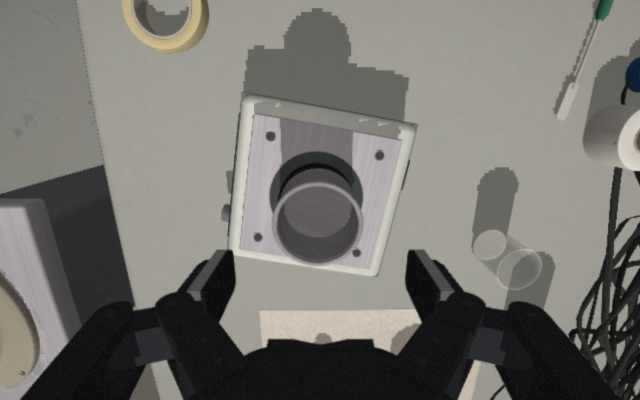

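Call:
step_arm(steps=[1,-0.15,0,-0.05,0,0,0,1,-0.3,0.06,-0.05,0,0,0,1,-0.45,0.15,-0.05,0,0,0,1,-0.6,0.25,-0.05,0,0,0,1,-0.75,0.35,-0.05,0,0,0,1,-0.9,0.45,-0.05,0,0,0,1,-1,0.456,-0.05,0,0,0,1,-1,0.456,-0.05,0,0,0])

```text
time_s: 7.75
position: [0.6113, -0.1244, 0.1741]
tool_rot: [[0.006, 1.0, -0.002], [1.0, -0.006, -0.0], [-0.0, -0.002, -1.0]]
ft_force: [-0.5, 0.3, -1.0]
grip_width: 0.0855
```

```bash
python3 st.py .6118 -.1935 .14; python3 w.py w5 .032 .6118 -.1935
```

```text
t 7.75 pos [ 0.6113 -0.1244  0.1741] w 0.0855 F [-0.5  0.3 -1. ] q [-22.3  32.5  68.6  -0.1  79.  -22. ]
yaw 89.65 zt [-1.5e-03 -5.0e-04 -1.0e+00]
shift/0.3 [-0.2304  0.0033  0.1138]
turn z /45 -0.0078
t 7.75 pos [ 0.6113 -0.1244  0.1741] w 0.0855 F [-0.5  0.3 -1. ] q [-22.3  32.5  68.6  -0.1  79.  -22. ]
yaw 89.65 zt [-1.5e-03 -5.0e-04 -1.0e+00]
n 654 z98 0.0335
circle [ 0.6114 -0.1909  0.0282] bbox mid [ 0.6116 -0.1911] [0.0592 0.0595] zmed 0.0325
```

Call:
step_arm(steps=[1,-0.12,0.002,0.05,0,0,0,1,-0.225,0.002,0.15,0,0,0,1,-0.225,0.002,0.3,0,0,0,1,-0.225,0.002,0.42,0,0,0,1,-0.225,0.002,0.48,0,0,0,1,-0.225,0.002,0.49,0,0,0,1,-0.225,0.002,0.49,0,0,0,1,-0.225,0.002,0.49,0,0,0])

```text
time_s: 8.6
position: [0.6119, -0.1867, 0.0305]
tool_rot: [[0.001, 1.0, 0.002], [1.0, -0.001, -0.001], [-0.001, 0.002, -1.0]]
ft_force: [-0.5, 1.2, 0.3]
grip_width: 0.0857
```

```bash
python3 st.py .6116 -.192 .027; python3 -c "
from h import *
save('wrist','w6')"
```

```text
t 8.6 pos [ 0.6119 -0.1867  0.0305] w 0.0857 F [-0.5  1.2  0.3] q [-27.6  42.8  74.7   0.   62.4 -27.5]
yaw 89.97 zt [ 0.002 -0.001 -1.   ]
shift/0.3 [-0.0177 -0.0009  0.0116]
turn z /45 -0.0007
```

View pics/w6.png

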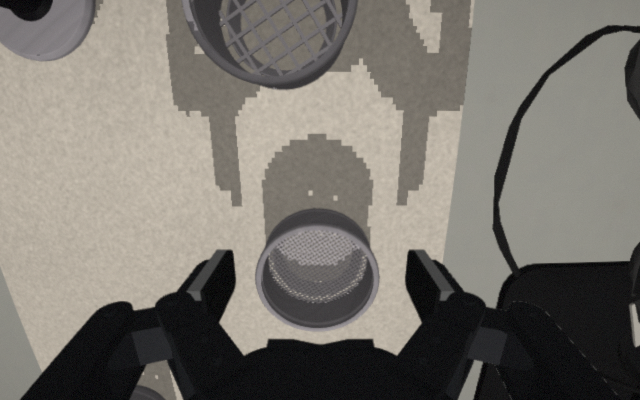

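Call:
step_arm(steps=[1,-0.016,0,0.01,0,0,0,1,-0.016,0,0.01,0,0,0,0.3,-0.016,0,0.01,0,0,0,0.3,-0.016,0,0.01,0,0,0,0.3,-0.016,0,0.01,0,0,0,0.3,-0.016,0,0.01,0,0,0,0.3,-0.016,0,0.01,0,0,0])

```text
time_s: 9.35
position: [0.6114, -0.1919, 0.0265]
tool_rot: [[0.001, 1.0, 0.001], [1.0, -0.001, -0.0], [-0.0, 0.001, -1.0]]
ft_force: [-0.4, 1.3, 5.5]
grip_width: 0.0575
```

Call:
step_arm(steps=[0.3,0,0,-0.15,0,0,0,0.3,0,0,-0.3,0,0,0,0.3,0,0,-0.45,0,0,0,0.3,0.1,0,-0.5,0,0,0,0.3,0.25,-0.03,-0.58,0,0,0,0.3,0.4,-0.15,-0.58,0,0,0,0.3,0.5,-0.27,-0.58,0,0,0,0.3,0.6,-0.38,-0.58,0,0,0,0.3,0.75,-0.45,-0.58,0,0,0,0.3,0.85,-0.455,-0.58,0,0,0])

```text
time_s: 10.35
position: [0.4721, 0.0656, 0.2]
tool_rot: [[0.001, 1.0, -0.002], [1.0, -0.001, 0.001], [0.001, -0.002, -1.0]]
ft_force: [1.0, 0.1, -0.8]
grip_width: 0.0576
```

```bash
python3 st.py .4752 .1825 .17;  python3 held.py w7 .0044 1; python3 st.py .4752 .1825 .17|tail -2
```

```text
t 10.35 pos [0.4721 0.0656 0.2   ] w 0.0576 F [ 1.   0.1 -0.8] q [-6.4 17.1 90.2  0.  72.8 -6.3]
yaw 89.97 zt [-1.8e-03  6.0e-04 -1.0e+00]
shift/0.3 [0.3895 0.0104 0.1004]
turn z /45 -0.0007
2990 held circle minus tcp [0.0012 0.001 ] 0.0283 bbox y mid 0.0003 [0.055  0.0606] z 0.00583609093771062
tilt [-0.003  0.034  0.205]
shift/0.3 [0.38   0.0087 0.1012]
turn z /45 0.0018
```

View pics/w7.png

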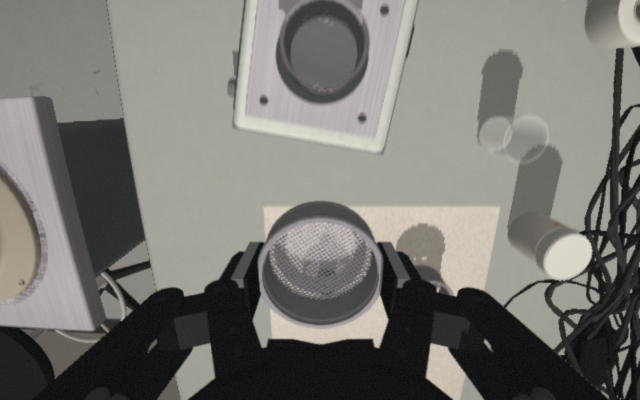

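Call:
step_arm(steps=[0.3,0.15,0.006,0,0,0,0,0.3,0.28,0.006,0,0,0,0,0.3,0.377,0.006,0.05,0,0,0,0.3,0.377,0.006,0.12,0,0,0,0.3,0.377,0.006,0.15,0,0,0,0.3,0.377,0.006,0.15,0,0,0,0.3,0.377,0.006,0.15,0,0,0])

```text
time_s: 11.1
position: [0.4774, 0.176, 0.1555]
tool_rot: [[0.002, 1.0, 0.0], [1.0, -0.002, 0.0], [0.0, 0.0, -1.0]]
ft_force: [-0.1, 0.1, -0.5]
grip_width: 0.0576
```

```bash
python3 st.py .4745 .1815 .1285
```

```text
t 11.1 pos [0.4774 0.176  0.1555] w 0.0576 F [-0.1  0.1 -0.5] q [ 6.9 23.  89.4 -0.  67.6  7. ]
yaw 89.88 zt [ 4.e-04  0.e+00 -1.e+00]
shift/0.3 [ 0.0183 -0.0096  0.0899]
turn z /45 -0.0027
```

Call:
step_arm(steps=[0.3,0.018,-0.01,0.0,0,0,0,0.3,0.018,-0.01,0.02,0,0,0,0.3,0.018,-0.01,0.04,0,0,0,0.3,0.018,-0.01,0.06,0,0,0,0.3,0.018,-0.01,0.075,0,0,0,0.3,0.018,-0.01,0.085,0,0,0,0.3,0.018,-0.01,0.092,0,0,0,0.3,0.018,-0.01,0.092,0,0,0])

```text
time_s: 11.9
position: [0.4739, 0.1819, 0.1284]
tool_rot: [[0.001, 1.0, 0.001], [1.0, -0.001, -0.0], [-0.0, 0.001, -1.0]]
ft_force: [-4.2, -0.7, 10.4]
grip_width: 0.0575
```

```bash
python3 st.py .4745 .1815 .1285;python3 -c "
from h import *
save('wrist','w8')"
```

```text
t 11.9 pos [0.4739 0.1819 0.1284] w 0.0575 F [-4.2 -0.7 10.4] q [ 7.6 24.8 91.6 -0.  63.5  7.7]
yaw 89.94 zt [ 6.e-04 -1.e-04 -1.e+00]
shift/0.3 [-0.0012  0.002  -0.0003]
turn z /45 -0.0014
```

View pics/w8.png

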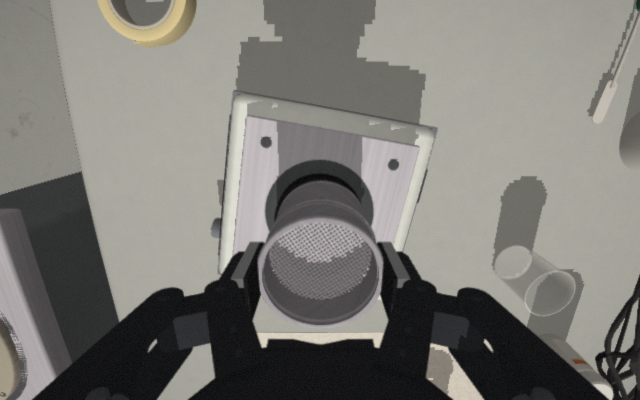

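Call:
step_arm(steps=[0.8,0,0,0,0,0,0,0.8,0,0,0,0,0,0,1,0,0,0,0,0,0,1,0,0,0,0,0,0,1,0,0,-0.02,0,0,0,1,0,0,-0.1,0,0,0,1,0,0,-0.2,0,0,0,1,0,0,-0.2,0,0,0])

```text
time_s: 12.75
position: [0.4755, 0.1822, 0.1911]
tool_rot: [[0.001, 1.0, 0.007], [1.0, -0.001, 0.001], [0.001, 0.007, -1.0]]
ft_force: [0.1, 0.7, -0.2]
grip_width: 0.0857
```

```bash
python3 w.py w9 .134 .4745 .182; python3 st.py .4794 -.3221 .18
```

```text
t 12.75 pos [0.4755 0.1822 0.1911] w 0.0857 F [ 0.1  0.7 -0.2] q [ 7.6 20.6 86.5  0.  72.5  7.7]
yaw 89.94 zt [ 0.0071  0.001  -1.    ]
n 1490 z98 0.1356
circle [0.4751 0.1828 0.0282] bbox mid [0.4751 0.182 ] [0.0595 0.0609] zmed 0.1346
t 12.8 pos [0.4747 0.182  0.1892] w 0.0850 F [-0.2  0.2 -0.5] q [ 7.6 20.7 86.7  0.  72.4  7.7]
yaw 89.94 zt [ 4.e-03  6.e-04 -1.e+00]
shift/0.3 [-1.6805  0.0175  0.0298]
turn z /45 -0.0014
```

View pics/w9.png

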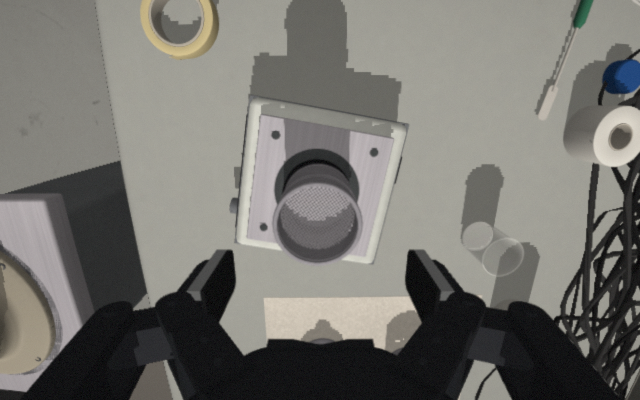

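Call:
step_arm(steps=[1,-0.16,0,0,0,0,0,1,-0.32,0,0,0,0,0,1,-0.48,0,0,0,0,0,1,-0.64,0,0,0,0,0,1,-0.8,0,0,0,0,0,1,-0.96,0,0,0,0,0,1,-1,0,0,0,0,0])

```text
time_s: 13.5
position: [0.4733, -0.1219, 0.1866]
tool_rot: [[0.005, 1.0, -0.001], [1.0, -0.005, -0.0], [-0.0, -0.001, -1.0]]
ft_force: [0.7, -0.1, -0.2]
grip_width: 0.0853
```

Call:
step_arm(steps=[1,-0.16,0,0,0,0,0,1,-0.32,0,0,0,0,0,1,-0.4,0,0.1,0,0,0,1,-0.5,0.017,0.15,0,0,0,1,-0.5,0.017,0.15,0,0,0,1,-0.5,0.017,0.15,0,0,0,1,-0.5,0.017,0.15,0,0,0])

```text
time_s: 14.2
position: [0.4786, -0.2669, 0.1427]
tool_rot: [[0.0, 1.0, 0.0], [1.0, -0.0, 0.0], [0.0, 0.0, -1.0]]
ft_force: [0.1, 0.1, -0.0]
grip_width: 0.0858
```

```bash
python3 w.py w10 .038 .4794 -.322; python3 st.py .4794 -.3221 .033
```

```text
t 14.2 pos [ 0.4786 -0.2669  0.1427] w 0.0858 F [ 0.1  0.1 -0. ] q [-41.5  27.3  84.1   0.   68.6 -41.5]
yaw 89.99 zt [ 0.e+00  2.e-04 -1.e+00]
n 886 z98 0.0395
circle [ 0.4784 -0.3208  0.0283] bbox mid [ 0.4784 -0.3212] [0.0595 0.0596] zmed 0.0385
t 14.25 pos [ 0.4787 -0.2669  0.143 ] w 0.0855 F [0.3 0.7 0.6] q [-41.5  27.3  84.1   0.   68.6 -41.5]
yaw 90.0 zt [ 4.e-04 -2.e-04 -1.e+00]
shift/0.3 [-0.1838  0.0021  0.3665]
turn z /45 0.0001
```

View pics/w10.png

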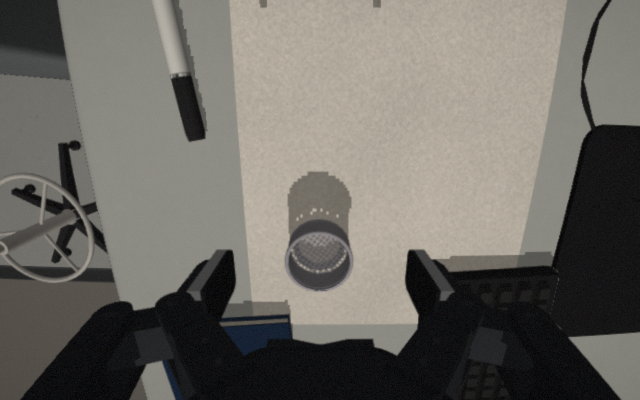

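Call:
step_arm(steps=[1,-0.1,0,0,0,0,0,1,-0.182,0,0.08,0,0,0,1,-0.182,0,0.2,0,0,0,1,-0.182,0,0.3,0,0,0,1,-0.182,0,0.36,0,0,0,1,-0.182,0,0.366,0,0,0,1,-0.182,0,0.366,0,0,0,1,-0.182,0,0.366,0,0,0])

```text
time_s: 15.05
position: [0.4791, -0.3228, 0.0342]
tool_rot: [[0.001, 1.0, 0.002], [1.0, -0.001, -0.002], [-0.002, 0.002, -1.0]]
ft_force: [0.8, -0.8, -0.1]
grip_width: 0.0854
```

Call:
step_arm(steps=[0.3,0,0,0,0,0,0,0.3,0,0,0,0,0,0,0.3,0,0,0,0,0,0,0.3,0,0,0,0,0,0,0.3,0,0,0,0,0,0,0.3,0,0,0,0,0,0])

```text
time_s: 15.65
position: [0.4788, -0.3229, 0.0341]
tool_rot: [[0.001, 1.0, 0.001], [1.0, -0.001, -0.001], [-0.001, 0.001, -1.0]]
ft_force: [-0.9, 0.7, 9.9]
grip_width: 0.0592
```

Call:
step_arm(steps=[0.3,0,0,-0.15,0,0,0,0.3,0,0,-0.3,0,0,0,0.3,0,0,-0.45,0,0,0,0.3,0.1,0,-0.55,0,0,0,0.3,0.25,0,-0.64,0,0,0,0.3,0.4,0,-0.64,0,0,0,0.3,0.55,0,-0.64,0,0,0,0.3,0.7,0,-0.64,0,0,0,0.3,0.8,0,-0.64,0,0,0,0.3,0.8,0,-0.64,0,0,0])

```text
time_s: 16.65
position: [0.4782, -0.0794, 0.2252]
tool_rot: [[-0.003, 1.0, 0.0], [1.0, 0.003, 0.001], [0.001, 0.0, -1.0]]
ft_force: [-0.3, -1.1, -1.0]
grip_width: 0.0594
```

```bash
python3 st.py .4745 .1815 .21;  python3 held.py w11 .005 1
```

```text
t 16.65 pos [ 0.4782 -0.0794  0.2252] w 0.0594 F [-0.3 -1.1 -1. ] q [-23.5  16.4  86.6   0.   76.9 -23.6]
yaw 90.16 zt [ 3.e-04  6.e-04 -1.e+00]
shift/0.3 [ 0.8698 -0.0099  0.0511]
turn z /45 0.0035
2461 held circle minus tcp [0.0011 0.0019] 0.0284 bbox y mid 0.0014 [0.055  0.0603] z 0.004432343721698095
tilt [-0.002  0.021  0.229]
```

View pics/w11.png

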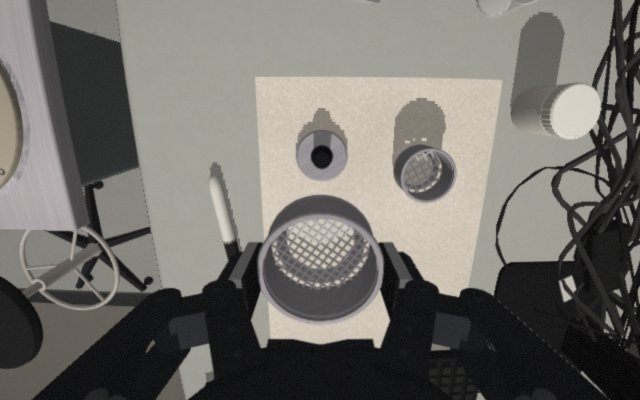

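Call:
step_arm(steps=[0.3,0.15,0,0,0,0,0,0.3,0.3,0,0,0,0,0,0.3,0.45,0,0,0,0,0,0.3,0.6,-0.01,0,0,0,0,0.3,0.75,-0.012,0,0,0,0,0.3,0.86,-0.012,0.05,0,0,0,0.3,0.865,-0.012,0.1,0,0,0,0.3,0.865,-0.012,0.1,0,0,0,0.3,0.865,-0.012,0.1,0,0,0,0.3,0.865,-0.012,0.1,0,0,0])

```text
time_s: 17.7
position: [0.4762, 0.1758, 0.1955]
tool_rot: [[0.003, 1.0, 0.001], [1.0, -0.003, 0.0], [0.0, 0.001, -1.0]]
ft_force: [0.8, -0.2, -1.0]
grip_width: 0.0593
```

```bash
python3 st.py .4741 .1809 .160
```

```text
t 17.7 pos [0.4762 0.1758 0.1955] w 0.0593 F [ 0.8 -0.2 -1. ] q [ 6.9 20.3 86.1 -0.  73.5  7.1]
yaw 89.83 zt [ 0.0014  0.     -1.    ]
shift/0.3 [ 0.0169 -0.0072  0.1182]
turn z /45 -0.0037
```

Call:
step_arm(steps=[0.3,0.017,-0.007,0.03,0,0,0,0.3,0.017,-0.007,0.05,0,0,0,0.3,0.017,-0.007,0.07,0,0,0,0.3,0.017,-0.007,0.085,0,0,0,0.3,0.017,-0.007,0.1,0,0,0,0.3,0.017,-0.007,0.11,0,0,0,0.3,0.017,-0.007,0.118,0,0,0,0.3,0.017,-0.007,0.121,0,0,0,0.3,0.017,-0.007,0.121,0,0,0])

```text
time_s: 18.6
position: [0.4735, 0.182, 0.16]
tool_rot: [[0.001, 1.0, 0.002], [1.0, -0.001, 0.0], [0.0, 0.002, -1.0]]
ft_force: [-5.4, -0.5, 15.5]
grip_width: 0.0589
```

```bash
python3 st.py .4741 .1809 .160;python3 -c "
from h import *
save('wrist','w12')"
```

```text
t 18.6 pos [0.4735 0.182  0.16  ] w 0.0589 F [-5.4 -0.5 15.5] q [ 7.6 22.5 89.3 -0.  68.1  7.7]
yaw 89.94 zt [ 1.6e-03  2.0e-04 -1.0e+00]
shift/0.3 [-0.0037  0.0022 -0.0001]
turn z /45 -0.0013
```

View pics/w12.png

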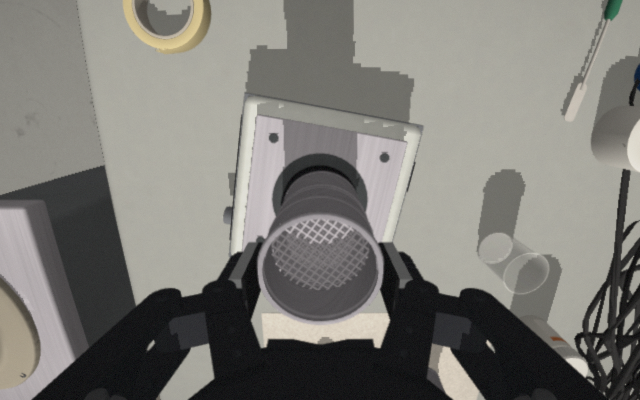

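Contact at the expected height with the stack in line; release and rise.

Call:
step_arm(steps=[0.8,0,0,0,0,0,0,0.8,0,0,0,0,0,0,1,0,0,0,0,0,0,1,0,0,0,0,0,0,1,0,0,-0.02,0,0,0,1,0,0,-0.1,0,0,0,1,0,0,-0.2,0,0,0,1,0,0,-0.2,0,0,0,1,0,0,-0.2,0,0,0])

```text
time_s: 19.55
position: [0.4734, 0.1819, 0.2187]
tool_rot: [[0.001, 1.0, 0.001], [1.0, -0.001, 0.0], [0.0, 0.001, -1.0]]
ft_force: [-1.0, -0.0, -0.9]
grip_width: 0.0856
```

```bash
python3 w.py w13 .164 .4745 .182; python3 st.py .5953 -.075 .14
```

```text
t 19.55 pos [0.4734 0.1819 0.2187] w 0.0856 F [-1.  -0.  -0.9] q [ 7.6 18.9 84.  -0.  77.   7.7]
yaw 89.93 zt [ 1.2e-03  1.0e-04 -1.0e+00]
n 1534 z98 0.1656
circle [0.4746 0.184  0.0282] bbox mid [0.4746 0.1833] [0.0599 0.0605] zmed 0.1647
t 19.6 pos [0.4731 0.1819 0.2179] w 0.0852 F [ 0.3 -0.1 -0. ] q [ 7.6 19.  84.1  0.  77.   7.7]
yaw 89.93 zt [-7.e-04 -1.e-04 -1.e+00]
shift/0.3 [-0.8557  0.4086  0.2596]
turn z /45 -0.0016
```

View pics/w13.png

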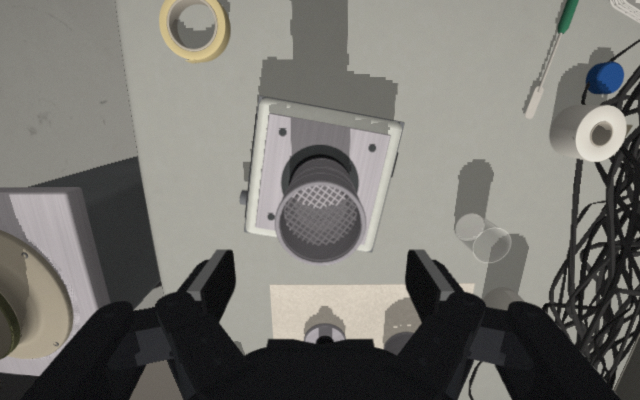

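Call:
step_arm(steps=[1,-0.14,0,0,0,0,0,1,-0.28,0.07,0,0,0,0,1,-0.42,0.15,0,0,0,0,1,-0.55,0.22,0,0,0,0,1,-0.66,0.3,0.05,0,0,0,1,-0.7,0.38,0.15,0,0,0,1,-0.7,0.4,0.26,0,0,0,1,-0.7,0.4,0.26,0,0,0,1,-0.7,0.4,0.26,0,0,0])

```text
time_s: 20.5
position: [0.5927, -0.028, 0.1402]
tool_rot: [[0.001, 1.0, -0.002], [1.0, -0.001, 0.0], [0.0, -0.002, -1.0]]
ft_force: [0.2, -0.1, 1.4]
grip_width: 0.0853
```

```bash
python3 w.py w14 .044 .5953 -.075; python3 st.py .5953 -.074 .0385
```

```text
t 20.5 pos [ 0.5927 -0.028   0.1402] w 0.0853 F [ 0.2 -0.1  1.4] q [-14.1  31.5  76.6   0.   71.9 -14.1]
yaw 89.95 zt [-1.9e-03  5.0e-04 -1.0e+00]
n 967 z98 0.0454
circle [ 0.5955 -0.0718  0.0282] bbox mid [ 0.5952 -0.0722] [0.0594 0.0598] zmed 0.0445
t 20.55 pos [ 0.5931 -0.0279  0.1414] w 0.0851 F [ 0.6  0.1 -0.3] q [-14.1  31.4  76.6  -0.   71.9 -14.1]
yaw 89.96 zt [ 7.e-04 -2.e-04 -1.e+00]
shift/0.3 [-0.1535  0.0072  0.343 ]
turn z /45 -0.0008
```

View pics/w14.png

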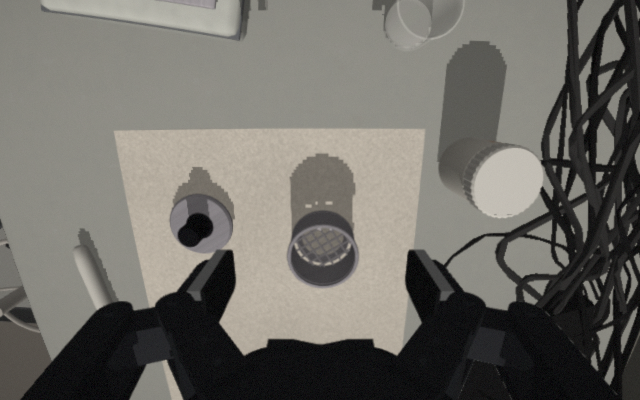

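Call:
step_arm(steps=[1,-0.08,0.006,0,0,0,0,1,-0.15,0.006,0.08,0,0,0,1,-0.15,0.006,0.2,0,0,0,1,-0.15,0.006,0.29,0,0,0,1,-0.15,0.006,0.335,0,0,0,1,-0.15,0.006,0.34,0,0,0,1,-0.15,0.006,0.34,0,0,0,1,-0.15,0.006,0.34,0,0,0])

```text
time_s: 21.35
position: [0.5957, -0.0733, 0.0401]
tool_rot: [[0.001, 1.0, 0.003], [1.0, -0.001, -0.001], [-0.001, 0.003, -1.0]]
ft_force: [-0.1, 0.0, -1.3]
grip_width: 0.0857
```

Call:
step_arm(steps=[0.3,0,0,0,0,0,0,0.3,0,0,0,0,0,0,0.3,0,0,0,0,0,0,0.3,0,0,0,0,0,0,0.3,0,0,0,0,0,0,0.3,0,0,0,0,0,0])

```text
time_s: 21.95
position: [0.5953, -0.0733, 0.0397]
tool_rot: [[0.001, 1.0, 0.002], [1.0, -0.001, -0.001], [-0.001, 0.002, -1.0]]
ft_force: [-2.0, 1.1, 7.4]
grip_width: 0.0591
```

Call:
step_arm(steps=[0.3,0,0,-0.15,0,0,0,0.3,0,0,-0.3,0,0,0,0.3,0,0,-0.45,0,0,0,0.3,0,-0.02,-0.6,0,0,0,0.3,0,-0.1,-0.72,0,0,0,0.3,0.12,-0.2,-0.74,0,0,0,0.3,0.24,-0.3,-0.74,0,0,0,0.3,0.35,-0.4,-0.74,0,0,0,0.3,0.4,-0.4,-0.74,0,0,0,0.3,0.4,-0.4,-0.74,0,0,0])

```text
time_s: 22.95
position: [0.4742, 0.0485, 0.261]
tool_rot: [[-0.001, 1.0, 0.001], [1.0, 0.001, 0.0], [0.0, 0.001, -1.0]]
ft_force: [0.8, -0.4, -1.0]
grip_width: 0.0589
```

```bash
python3 held.py w15 .005 1;python3 st.py .4738 .1815 .24
```

```text
2558 held circle minus tcp [0.0011 0.0013] 0.0284 bbox y mid 0.0011 [0.055  0.0603] z 0.00478809517310641
tilt [-0.002  0.024  0.265]
t 23.0 pos [0.4748 0.0474 0.2607] w 0.0588 F [ 0.6 -0.4 -0.4] q [-8.5 13.9 84.  -0.  82.1 -8.6]
yaw 90.02 zt [ 8.e-04 -3.e-04 -1.e+00]
shift/0.3 [ 0.447  -0.0033  0.069 ]
turn z /45 0.0005
```

View pics/w15.png

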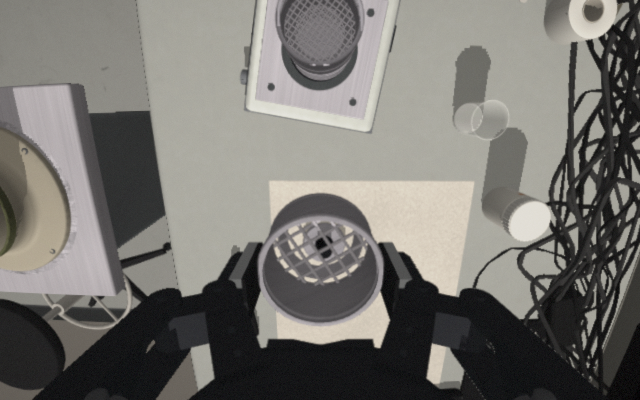

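Call:
step_arm(steps=[0.3,0.15,-0.004,0,0,0,0,0.3,0.3,-0.004,0,0,0,0,0.3,0.42,-0.004,0,0,0,0,0.3,0.448,-0.004,0.03,0,0,0,0.3,0.448,-0.004,0.08,0,0,0,0.3,0.448,-0.004,0.08,0,0,0,0.3,0.448,-0.004,0.08,0,0,0])

```text
time_s: 23.7
position: [0.4745, 0.1804, 0.2363]
tool_rot: [[0.003, 1.0, -0.001], [1.0, -0.003, -0.0], [-0.0, -0.001, -1.0]]
ft_force: [-0.2, -0.2, -0.9]
grip_width: 0.0587
```

```bash
python3 st.py .4737 .182 .1957
```

```text
t 23.7 pos [0.4745 0.1804 0.2363] w 0.0587 F [-0.2 -0.2 -0.9] q [ 7.4 18.1 82.1 -0.  79.8  7.6]
yaw 89.86 zt [-7.e-04 -3.e-04 -1.e+00]
shift/0.3 [ 0.0055 -0.0024  0.1352]
turn z /45 -0.0032
```

Call:
step_arm(steps=[0.3,0.005,-0.002,0.03,0,0,0,0.3,0.005,-0.002,0.055,0,0,0,0.3,0.005,-0.002,0.075,0,0,0,0.3,0.005,-0.002,0.095,0,0,0,0.3,0.005,-0.002,0.11,0,0,0,0.3,0.005,-0.002,0.122,0,0,0,0.3,0.005,-0.002,0.132,0,0,0,0.3,0.005,-0.002,0.138,0,0,0,0.3,0.005,-0.002,0.138,0,0,0])

```text
time_s: 24.6
position: [0.4735, 0.1829, 0.1957]
tool_rot: [[0.001, 1.0, 0.001], [1.0, -0.001, 0.0], [0.0, 0.001, -1.0]]
ft_force: [-2.1, -0.4, 5.4]
grip_width: 0.059
```

```bash
python3 st.py .4737 .182 .1957;python3 -c "
from h import *
save('wrist','w16')"
```

```text
t 24.6 pos [0.4735 0.1829 0.1957] w 0.0590 F [-2.1 -0.4  5.4] q [ 7.7 20.3 86.1  0.  73.6  7.8]
yaw 89.94 zt [ 1.e-03  1.e-04 -1.e+00]
shift/0.3 [-0.0029  0.0008  0.    ]
turn z /45 -0.0014
```

View pics/w16.png

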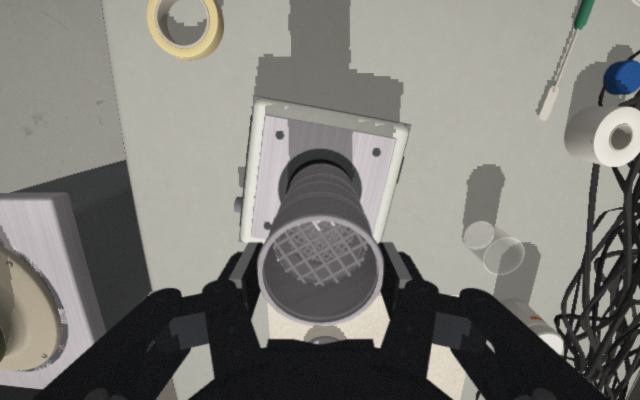

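Call:
step_arm(steps=[0.8,0,0,0,0,0,0,0.8,0,0,0,0,0,0,1,0,0,0,0,0,0,1,0,0,0,0,0,0,1,0,0,-0.02,0,0,0,1,0,0,-0.1,0,0,0,1,0,0,-0.2,0,0,0,1,0,0,-0.2,0,0,0,1,0,0,-0.2,0,0,0])

```text
time_s: 25.55
position: [0.4734, 0.1828, 0.2553]
tool_rot: [[0.001, 1.0, 0.001], [1.0, -0.001, 0.0], [0.0, 0.001, -1.0]]
ft_force: [-0.5, -0.7, -0.5]
grip_width: 0.085
```

```bash
python3 w.py w17 .200 .4745 .183; python3 st.py .4808 -.0588 .14
```

```text
t 25.55 pos [0.4734 0.1828 0.2553] w 0.0850 F [-0.5 -0.7 -0.5] q [ 7.7 17.2 80.2  0.  82.5  7.8]
yaw 89.93 zt [ 1.1e-03  2.0e-04 -1.0e+00]
n 1516 z98 0.2015
circle [0.4746 0.1842 0.0282] bbox mid [0.4745 0.1837] [0.0599 0.0599] zmed 0.2006
t 25.6 pos [0.4731 0.1828 0.2545] w 0.0860 F [-0.3 -0.2  0.6] q [ 7.7 17.2 80.3  0.  82.5  7.8]
yaw 89.93 zt [-6.e-04 -1.e-04 -1.e+00]
shift/0.3 [-0.8052  0.0269  0.3818]
turn z /45 -0.0015
```

View pics/w17.png

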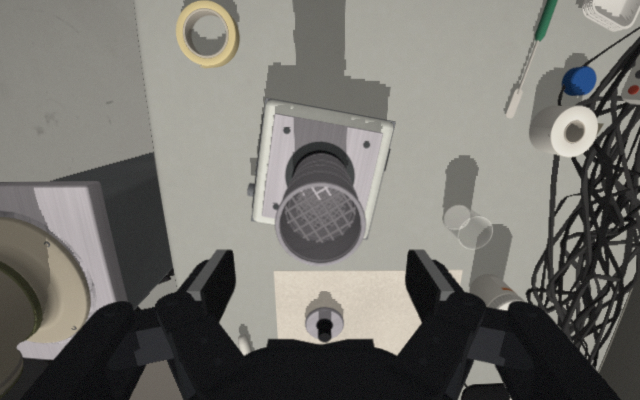

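Call:
step_arm(steps=[1,-0.14,0,0,0,0,0,1,-0.28,0,0,0,0,0,1,-0.42,0.02,0.05,0,0,0,1,-0.54,0.027,0.15,0,0,0,1,-0.65,0.027,0.26,0,0,0,1,-0.65,0.027,0.38,0,0,0,0.8,-0.65,0.027,0.38,0,0,0,0.7,-0.65,0.027,0.38,0,0,0,0.6,-0.65,0.027,0.38,0,0,0])

```text
time_s: 26.5
position: [0.4819, -0.0117, 0.1424]
tool_rot: [[0.0, 1.0, 0.002], [1.0, -0.0, -0.001], [-0.001, 0.002, -1.0]]
ft_force: [-0.0, 0.4, 0.0]
grip_width: 0.0515
```

```bash
python3 w.py w18 .013 .4808 -.0588 .025
python3 - <<'E'
from h import *
from scipy.optimize import least_squares
c=imaging.get_calibration('wrist'); P=cloud(c,np.load('pics/w18.npy')).reshape(-1,3)
g=np.array([.4808,-.0578])
q=P[(np.linalg.norm(P[:,:2]-g,axis=1)<.03)&(P[:,2]>.036)&(P[:,2]<.05)]
print('knob top',len(q),((q[:,:2].max(0)+q[:,:2].min(0))/2).round(4),q.mean(0).round(4),np.ptp(q[:,:2],axis=0))
E
python3 st.py .4808 -.0588 .034
```

```text
t 26.5 pos [ 0.4819 -0.0117  0.1424] w 0.0515 F [-0.   0.4  0. ] q [-15.5  21.5  94.5   0.   63.8 -15.5]
yaw 89.99 zt [ 2.3e-03 -6.0e-04 -1.0e+00]
n 2215 z98 0.0155
circle [ 0.4808 -0.0576  0.0228] bbox mid [ 0.4808 -0.056 ] [0.0587 0.0585] zmed 0.0140
knob top 379 [ 0.4815 -0.0565] [ 0.4812 -0.0551  0.0395] [0.01920881 0.01936724]
t 26.55 pos [ 0.482  -0.0118  0.1425] w 0.0512 F [-0.9  0.5  0.2] q [-15.5  21.5  94.6   0.   63.8 -15.5]
yaw 90.0 zt [ 2.8e-03 -8.0e-04 -1.0e+00]
shift/0.3 [-0.1565 -0.0049  0.3618]
turn z /45 -0.0001
```

View pics/w18.png

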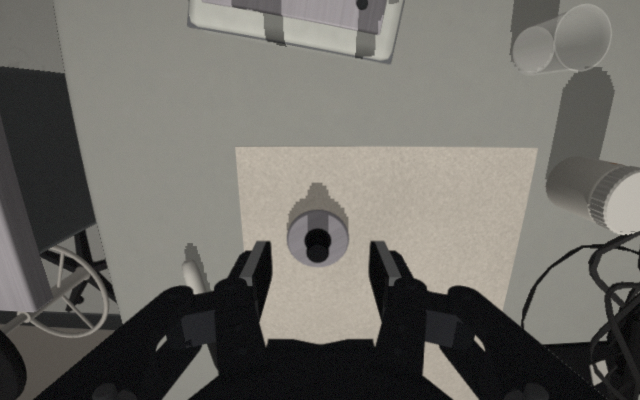

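Call:
step_arm(steps=[0.6,-0.08,-0.005,0,0,0,0,0.6,-0.15,-0.005,0.08,0,0,0,0.6,-0.15,-0.005,0.2,0,0,0,0.6,-0.15,-0.005,0.29,0,0,0,0.6,-0.15,-0.005,0.34,0,0,0,0.6,-0.15,-0.005,0.355,0,0,0,0.6,-0.15,-0.005,0.355,0,0,0,0.6,-0.15,-0.005,0.355,0,0,0])

```text
time_s: 27.35
position: [0.4804, -0.0572, 0.0356]
tool_rot: [[0.001, 1.0, 0.002], [1.0, -0.001, -0.001], [-0.001, 0.002, -1.0]]
ft_force: [0.7, -0.1, 0.4]
grip_width: 0.0512
```

Call:
step_arm(steps=[0,0,0,0,0,0,0,0,0,0,0,0,0,0,0,0,0,0,0,0,0,0,0,0,0,0,0,0,0,0,0,0,0,0,0,0,0,0,0,0,0,0])

```text
time_s: 27.95
position: [0.48, -0.0573, 0.0352]
tool_rot: [[0.001, 1.0, 0.001], [1.0, -0.001, -0.0], [-0.0, 0.001, -1.0]]
ft_force: [-0.6, 0.7, 5.8]
grip_width: 0.0185
```

```bash
python3 st.py .4736 .1828 .228;python3 -c "
from h import *
save('wrist','w19')"
```

```text
t 27.95 pos [ 0.48   -0.0573  0.0352] w 0.0185 F [-0.6  0.7  5.8] q [-20.9  31.4 101.1   0.   47.4 -20.8]
yaw 89.93 zt [ 1.4e-03 -4.0e-04 -1.0e+00]
shift/0.3 [ 0.7999 -0.0216 -0.643 ]
turn z /45 -0.0015
```

View pics/w19.png

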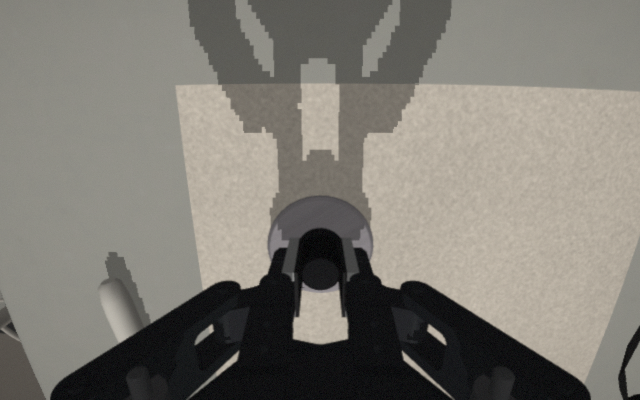

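Call:
step_arm(steps=[0,0,0,-0.15,0,0,0,0,0,0,-0.3,0,0,0,0,0,0,-0.45,0,0,0,0,0,0,-0.6,0,0,0,0,0.05,0,-0.75,0,0,0,0,0.15,-0.01,-0.8,0,0,0,0,0.27,-0.02,-0.8,0,0,0,0,0.35,-0.02,-0.8,0,0,0,0,0.4,-0.02,-0.8,0,0,0,0,0.4,-0.02,-0.8,0,0,0])

```text
time_s: 29.0
position: [0.4734, 0.0642, 0.2746]
tool_rot: [[-0.001, 1.0, 0.0], [1.0, 0.001, 0.0], [0.0, 0.0, -1.0]]
ft_force: [-1.1, -0.3, -1.2]
grip_width: 0.0187
```

```bash
python3 - <<'E'
from h import *
from scipy.optimize import least_squares
s=env.observe();p=s['position'];c=imaging.get_calibration('wrist'); a,d=save('wrist','w20'); np.save('pics/w20.npy',d)
P=cloud(c,d).reshape(-1,3)
# disc top at tcp-.0352+.013
z=p[2]-.0222
q=P[(np.linalg.norm(P[:,:2]-p[:2],axis=1)<.04)&(abs(P[:,2]-z)<.004)]
print(len(q),(q[:,:2].min(0)-p[:2]).round(4),(q[:,:2].max(0)-p[:2]).round(4))
# outer edge: farthest per angle on +y side
e=q[:,:2]-p[:2]; ang=np.arctan2(e[:,1],e[:,0]); 
E_=[]
for b in np.arange(np.radians(20),np.radians(160),np.radians(5)):
    k=(ang>b)&(ang<=b+np.radians(5))
    if k.sum()>2: j=e[k]; E_.append(j[np.argmax(np.linalg.norm(j,axis=1))])
E_=np.array(E_); f=least_squares(lambda x:np.linalg.norm(E_-x,axis=1)-.0298,[0,0],loss='soft_l1',f_scale=.001); print('lid centre - tcp',f.x.round(4),len(E_))
A=np.c_[e,np.ones(len(e))]; print('tilt',np.linalg.lstsq(A,q[:,2]-p[2],rcond=None)[0].round(4))
E
python3 st.py .4736 .1828 .228
```

```text
4037 [-0.0284 -0.0288] [0.0305 0.0306]
lid centre - tcp [0.0011 0.0007] 28
tilt [-0.0027 -0.0128 -0.0212]
t 29.05 pos [0.4736 0.0632 0.2745] w 0.0184 F [ 1.3  0.2 -0.9] q [-6.6 13.4 82.4 -0.  84.3 -6.6]
yaw 90.02 zt [-0.e+00 -2.e-04 -1.e+00]
shift/0.3 [3.986e-01 2.000e-04 1.549e-01]
turn z /45 0.0005
```

View pics/w20.png

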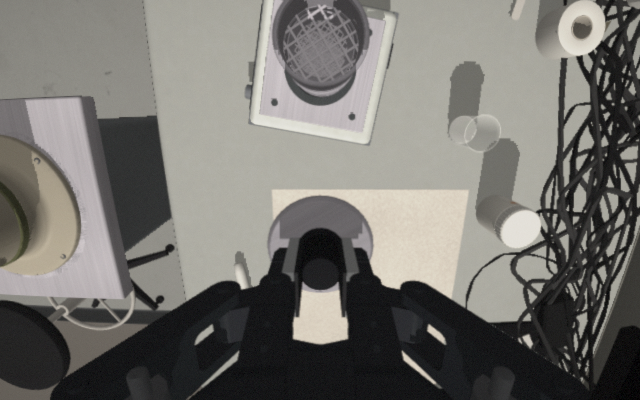

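Call:
step_arm(steps=[0,0.15,0,0,0,0,0,0,0.28,0,0,0,0,0,0,0.38,0,0,0,0,0,0,0.399,0,0.03,0,0,0,0,0.399,0,0.03,0,0,0,0,0.399,0,0.03,0,0,0,0,0.399,0,0.03,0,0,0])

```text
time_s: 29.75
position: [0.4743, 0.1812, 0.2656]
tool_rot: [[0.003, 1.0, 0.0], [1.0, -0.003, -0.0], [-0.0, 0.0, -1.0]]
ft_force: [-0.1, 0.3, -1.0]
grip_width: 0.0186
```

```bash
python3 st.py .4736 .1830 .2272
```

```text
t 29.75 pos [0.4743 0.1812 0.2656] w 0.0186 F [-0.1  0.3 -1. ] q [ 7.5 16.8 79.  -0.  84.2  7.7]
yaw 89.83 zt [ 1.e-04 -3.e-04 -1.e+00]
shift/0.3 [ 0.0059 -0.0023  0.1279]
turn z /45 -0.0037
```

Call:
step_arm(steps=[0,0.005,-0.002,0.03,0,0,0,0,0.005,-0.002,0.055,0,0,0,0,0.005,-0.002,0.075,0,0,0,0,0.005,-0.002,0.09,0,0,0,0,0.005,-0.002,0.105,0,0,0,0,0.005,-0.002,0.116,0,0,0,0,0.005,-0.002,0.125,0,0,0,0,0.005,-0.002,0.13,0,0,0,0,0.005,-0.002,0.13,0,0,0])

```text
time_s: 30.65
position: [0.4736, 0.1841, 0.2272]
tool_rot: [[0.001, 1.0, 0.001], [1.0, -0.001, 0.0], [0.0, 0.001, -1.0]]
ft_force: [-0.9, 0.1, 4.8]
grip_width: 0.0184
```

```bash
python3 st.py .4736 .183 .2272;python3 -c "
from h import *
save('wrist','w21')"
```

```text
t 30.65 pos [0.4736 0.1841 0.2272] w 0.0184 F [-0.9  0.1  4.8] q [ 7.9 18.6 83.  -0.  78.3  7.9]
yaw 89.94 zt [ 1.4e-03  2.0e-04 -1.0e+00]
shift/0.3 [-0.0036  0.0001 -0.0001]
turn z /45 -0.0014
```

View pics/w21.png

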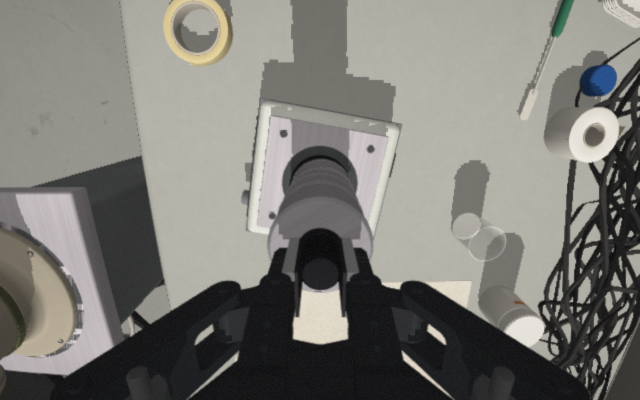

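Call:
step_arm(steps=[0.5,0,0,0,0,0,0,0.6,0,0,0,0,0,0,0.6,0,0,0,0,0,0,0.6,0,0,-0.02,0,0,0,0.6,0,0,-0.1,0,0,0,0.6,0,0,-0.2,0,0,0,0.6,0,0,-0.28,0,0,0,0.6,0,0,-0.28,0,0,0])

```text
time_s: 31.5
position: [0.4742, 0.1842, 0.3139]
tool_rot: [[0.001, 1.0, 0.007], [1.0, -0.001, 0.001], [0.001, 0.007, -1.0]]
ft_force: [0.9, -0.1, 0.2]
grip_width: 0.0509
```

Run:
```python
from h import *
c=imaging.get_calibration('wrist'); a,d=save('wrist','w22'); P=cloud(c,d).reshape(-1,3)
g=np.array([.4746,.184]); q=P[(np.linalg.norm(P[:,:2]-g,axis=1)<.035)]
k=q[(q[:,2]>.225)&(q[:,2]<.24)]; print('knob',len(k),((k[:,:2].max(0)+k[:,:2].min(0))/2).round(4),np.median(k[:,2]).round(4))
e=q[(q[:,2]>.199)&(q[:,2]<.211)]; print('disc',len(e),((e[:,:2].max(0)+e[:,:2].min(0))/2).round(4),np.median(e[:,2]).round(4),np.ptp(e[:,:2],axis=0).round(4))
A=np.c_[e[:,:2]-g,np.ones(len(e))]; print('tilt',np.linalg.lstsq(A,e[:,2],rcond=None)[0].round(4))
save('side','s2')
b=cv2.imread('pics/s2.png'); cv2.imwrite('pics/s2z.png',cv2.resize(b[170:310,240:440],None,fx=4,fy=4,interpolation=cv2.INTER_CUBIC))
print(env.observe()['position'],env.observe()['ft_force'],env.observe()['time_s'])
```

```text
knob 559 [0.4751 0.1851] 0.2318
disc 3082 [0.4746 0.1842] 0.2061 [0.059  0.0608]
tilt [ 0.0032 -0.0025  0.206 ]
[0.47331853 0.18399205 0.31054185] [0.62202895 0.51159614 0.36415827] 31.6
```

View pics/s2z.png

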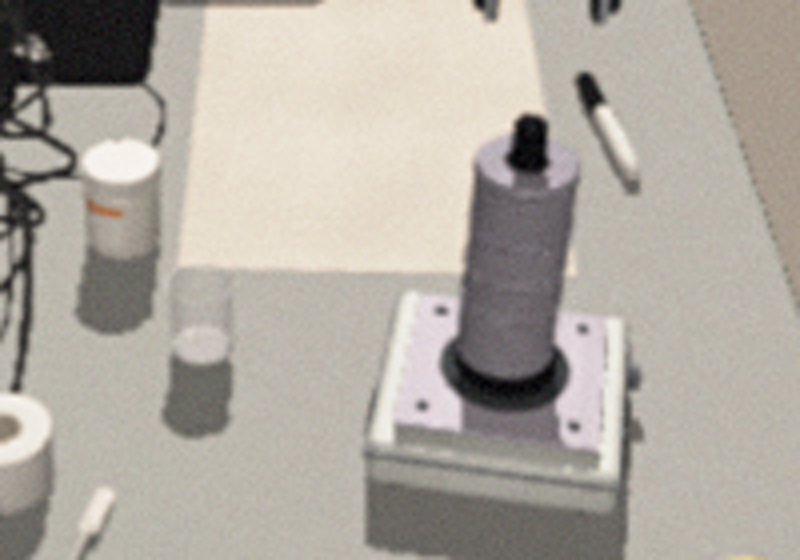

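View pics/w22.png

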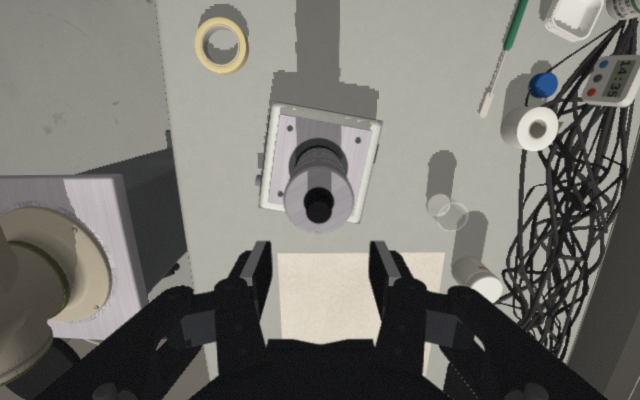

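The side view shows the nest upright in the cup with the lid on, and both bystanders standing. The lid disc reads 0.206 m (0.205 m expected) and is level, and the gripper is clear.

```bash
python3 -c "
from rig import close_job
print(close_job())"
```

```text
the job is handed in; nothing more can be done
None
```

The nest is set up on the shaker and the job is handed in, at about 32 s on the robot's clock. From the cup up it is pan, fine sieve, medium sieve, coarse sieve and lid; `close_job()` gave no verdict.

- **Heights:** after each release the wrist camera put the rims at 0.1106, 0.1346, 0.1647 and 0.2006 m, and the lid disc at 0.206 m. The expected heights are 0.110, 0.134, 0.164, 0.200 and 0.205 m, so every piece was within about 1 mm.
- **Alignment:** axes measured within about 2 mm of each other. The lid's tilt measured about 0.004 rad. I did not measure the tilt of the other four once seated; they look in line in the pictures.
- **Forces:** the highest contact force I read while seating a piece was about 16 N.
- **Bystanders:** the sample pot and beaker were never touched. They stand upright in the last side view, but I did not measure their final positions.
- **Readings that disagreed:** the top and wrist cameras differed by up to about 3 mm in y on where the parts stood. While held, the rims of the pan and sieves read as tilted by 0.02–0.035 rad. I put that down to depth bias, and each piece still went down to its expected height.

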